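# Pin the spindle carrier, then hold the drive head over its tongue

### The arm

A 6-joint arm with a two-finger parallel gripper is mounted at the origin on the work surface. World frame = base frame: x ahead of the robot, y to its left, z up, the work surface at z = 0. Lengths are in m, angles in degrees, forces in N, time in s.
With the tool pointing down it reaches from about 0.4 to 0.825 m from the base axis. Payload 7 kg.
Tool frame: the origin (TCP) lies midway between the tips of the shut fingers; the grasp point (between the pads) lies ctrl.grasp_offset behind it (ctrl.grasp_offset is the distance from the TCP to the grasp point, in m); z points along the fingers, y is the line along which they close (so a half turn about z gives the same grasp; the last joint's range is limited). The gripper opens to 88 mm and grips with 3 to 60 N. Pads are 19 mm wide; open, the fingers measure 130 mm over their backs; the gripper's body (78 mm by 193 mm) begins 47 mm behind the grasp point.
Start: joints at [93.455, 20.546, 0.682, 0, -70.136, -16.507], TCP at [0.152, 0.658, 0.227] pointing down, gripper open.
Joint ranges: [-176.03, 176.03], [-82.01, 121.73], [-58.28, 71.71], [-173.87, 95.51], [-174.79, -0.11], [-173.66, 173.66]. Speed limits (degrees/s): [136.94, 136.94, 172.46, 180, 180, 180].

### API

Orientations are given as [roll, pitch, yaw] about the fixed x, y, z axes, in that order (R = Rz(yaw) Ry(pitch) Rx(roll)).
In Python, from plant import ctrl gives the robot as it stands. The module is installed in compiled form; this text tells all that it offers.
- The arm moves only by the tool send_rows, never from a script. Its argument "increments" is a list that holds one entry, the list of rows, each a list of 4 numbers: the shift along the world's x, y, z normalised to -1 to 1, where 1 is 0.2 m, then the turn about the world's z normalised to -1 to 1, where 1 is 1.5 rad. In form: [[[x, y, z, roll], ...]]. A call has 1 to 12 rows; each row is the pose to reach, as a shift and turn from the pose commanded when the call began; what a row does not reach only later rows make up. A row lasts 1/8 s, in which the tool goes at most 62.5 mm and 10.7 degrees, less where a joint would pass 70% of its speed; a pose out of reach is approached as far as the arm can. A call with a number of a shift or a turn outside -1 to 1 is refused whole. A call with a gripper value outside its range is refused whole. "jaw" is the opening, from 0 (shut) to 1 (fully open), set as the call begins (left out, the last holds). The fingers move at their own pace and stop on an object; the grip force is fixed at half the most. Time passes only in rows, so rows that repeat a pose let the fingers close. It gives the time, the measured TCP pose, the force, the opening and the grip force at its end, in the units of the state.
- ctrl.get_obs(): the state, without advancing time (a new reading comes with each control period).
- ctrl.snapshot(name): name is "scene" or "side" or "wrist"; returns the picture (480x640x3 uint8, red, green, blue); there is no depth.
- ctrl.calibration(name): a dict with "mtx" (3x3 intrinsics, pixels), "eye" and "attitude" of the camera in the world. Camera axes: x right, y up, looking along -z (the intrinsics and any distortion apply to the point x, -y, -z); pixel columns grow to the right and rows downward; lengths in m; the calibration is good to about 2 mm. A picture is of the moment at which its call begins: read the wrist's pose just before it. calibration takes no time and is no camera call; for the wrist camera it gives the pose at the moment of the call.
- ctrl.close_job(): hands the job in; it is judged then, once.
Trained networks look in the newest picture that a camera, given by its name, has taken for a name from the list of things; names that differ only in an ending like _2 or _b are one class to them, and where a whole thing is asked for, a point or a joint stands for the part that bears it (a point fixed in the world has none). Each returns a list of dicts, best first, with "conf" (0 to 1); they miss things now and then, are a little off and sometimes report something else, mostly with a low value. They report only what shows in the picture. A call takes as long as a camera call. They do not tell look-alikes from the thing itself.
- ctrl.trace(thing, camera): "mask" (480x640 bool, what is visible of it) and "bbox" ([left, top, right, bottom] in pixels, round what is visible of it).
- ctrl.spot_point(thing, camera): "pixel" ([row, column] in pixels: a listed point, or the origin of a listed thing).
The state is a dict: "clock": time; "joint_pos": joint angles; "qvel": joint speeds; "tau": joint torques, N m; "tool_pos": TCP position; "orientation": TCP orientation; "force": force on the tool from outside, world axes, zero at the start; "moment": the same for the moment, N m; "opening": finger opening in m; "gripper_force": force on a finger pad.
Only numpy, scipy, OpenCV 4.12 (cv2) and the standard library are available. Lean on these libraries where they do the work, as an engineer would, in place of code of your own. Each camera call takes 0.05 s, during which the arm holds its last target. There are 200 camera calls.

### The job

First lock the spindle carrier: take the orange-knobbed pin from its grey rest block, push it down through the blue fork and the carrier's lug until its collar sits fully home on the fork, and leave it there. Then pick up the aluminium drive head, carry it over the top of the white guard without anything hitting the guard, and bring it about 10 mm above the brass tongue of the spindle: level, centred, its slot in line with the tongue, never bumping it. Finish while still holding it motionless there, with the other things on the bench left where they are.

Things in the scene. Friction and masses are not known exactly. Their poses are not given: they have to be found in the camera images.
- lock_pin: Loose steel lock pin, 0.07 kg, upright in the rest block at the start. Origin at the lower tip, z up along the pin. Shank 10 mm diameter, 50 mm long, chamfered tip; then a steel collar 26 mm diameter, 4 mm thick (50-54 mm above the tip); then the orange knob to grip, 20 mm diameter, 54-82 mm above the tip.
- pin_collar (a point): Underside of the pin's collar, on the pin's axis, 50 mm above its tip.
- pin_rest: Fixed grey plastic block 56 x 56 x 52 mm high with an upright 13 mm hole through its centre; the pin hangs in it by its collar, tip 2 mm above the bench. It and the pad may change places from run to run. Origin: centre of the underside, on the bench.
- drive_head: Loose drive head, 0.3-0.5 kg, 64 mm high, on the black pad. Origin: centre of its underside; z up, x along its slot. From below: two steel cheeks 56 mm long (x), between them an open slot 14 mm wide and 14 mm deep; a steel flange 64 mm across at 14-24 mm height; an aluminium block 50 (x) by 36 mm (y) at 24-64 mm height, to be gripped across its 36 mm. A half turn makes no difference.
- head_pad: Fixed black rubber pad 90 x 80 x 12 mm high on which the drive head stands at the start. Origin: centre of the underside, on the bench.
- spindle_unit: Fixed unit on a white base plate 280 (x) x 100 x 10 mm. Origin: centre of the underside, x along it. At the -x end a blue fork: two plates 60 x 50 x 8 mm, tops at 43 and 67 mm height, with upright 12 mm holes 90 mm from the origin. Between them the lug (12 mm hole, 45-57 mm height) of the steel carrier bar, hinged on a post at x = +90 mm; it bears the spindle and brass tongue above the origin.
- fork_hole (a point): Mouth of the hole in the top face of the upper fork plate, 67 mm above the bench, on the hole's axis. Its axes are those of the unit: z up, x from the fork to the spindle.
- tongue_top (a point): Centre of the top face of the brass tongue, 89 mm above the bench, 90 mm from the fork hole along the unit. The tongue is a bar 40 mm long, 10 mm wide and 12 mm high on the round spindle (46 mm diameter, top at 77 mm height). Axes: z up, x along the tongue.
- carrier (a joint): Swing of the carrier bar about its upright hinge post, rad. At 0 (against a stop, where it starts) the holes of lug and fork line up; it swings to at most 0.7, with friction of about 0.5 N m, unless pinned.
- guard: Fixed guard, a white upright sheet-metal screen with a yellow top edge, 340 mm long (x), 4 mm thick (y), 110 mm high, with a low 32 mm foot flange on its +y side; it stands between the pad and rest block on the left and the spindle unit on the right. Origin: at bench level under the middle of the screen.
- spare_collar: Bystander: loose steel ring lying flat, 60 mm outer diameter, 25 mm high. Origin: centre of the underside.
- clamp_lever: Bystander: loose black clamping lever with a red cap, lying flat, 96 mm long (x), 22 mm high, up to 26 mm wide. Origin near its middle, on the underside.
- white_flange: Bystander: loose white plastic flange, disc 90 mm diameter with a hub, 35 mm high. Origin: centre of the underside.
- spanner: Bystander: loose steel spanner lying flat, 160 mm long along its x.
- oil_bottle: Bystander: loose upright amber bottle with a white cap, 50 mm diameter, 130 mm high. Origin: centre of the underside.
- air_cylinder: Bystander: loose aluminium air cylinder, body 90 (x) x 40 x 40 mm with a rod end 40 mm longer at +x. Origin: centre of the body's underside.
Not all that is in view belongs to the job. What is meant by the lock_pin is not purple, and is the smaller of those in its own colour.

How it is judged (in metres and radians):
On the way, in this order (a step that is already met when the one before it is completed fails the run):
1. the pin is pushed home through fork and lug, its collar on the fork, and let go (distance between pin_collar and fork_hole below 0.004 m and angle between lock_pin's own z axis and vertical below 0.08 rad and contact force between the fingers and lock_pin below 0.2 N), for 0.2 s.
2. the drive head passes over the top of the guard (z of drive_head in the frame of guard above 0.11 m and y of drive_head in the frame of guard between -0.06 and 0.06 m and x of drive_head in the frame of guard between -0.19 and 0.19 m), for 0.02 s.
At the end, for the whole second after the job is handed in: The fingers alone hold the drive head still: underside 4 to 18 mm above the tongue, centred within 5 mm, slot within 7 deg of the tongue, level within 0.08 rad. Pin still home (collar within 4 mm of the hole mouth, upright within 0.08 rad), carrier joint below 0.03 rad (distance between pin_collar and fork_hole below 0.004 m and angle between each of lock_pin, drive_head's own z axis and vertical below 0.08 rad and value of joint carrier below 0.03 rad and z of drive_head in the frame of tongue_top between 0.004 and 0.018 m and horizontal distance between drive_head and tongue_top below 0.005 m and angle between the x axis of drive_head and the x axis of tongue_top, either way round below 0.12 rad and contact force between drive_head and the fingers above 2 N and contact force between drive_head and spindle_unit below 0.1 N and contact force between drive_head and lock_pin below 0.1 N and contact force between drive_head and guard below 0.1 N and linear speed of drive_head below 0.02 m/s); the arm keeps its last pose, push and grip.
It fails at once if anything presses on the guard with more than 3 N (contact force between anything else and guard above 3 N).
It fails at once if the drive head bumps the spindle unit (over 2 N) (contact force between drive_head and spindle_unit above 2 N).
It fails at once if a bystander is moved more than 20 mm (distance of any of spare_collar, clamp_lever, white_flange, spanner, oil_bottle, air_cylinder from where it was at the start of the episode above 0.02 m).
It also fails if it takes over 67 s, if anything falls off the work surface, if the arm or the gripper's body presses on something with over 40 N, if the wrist force passes 120 N, or if a joint passes its speed limit or range.

## Working session

There is one attempt and no reset: what is moved stays moved. The work goes in short steps, Python scripts to look and compute and a tool call to move; the robot and the scene stay as the last step left them, time stands still between calls to the robot, and variables do not carry over. Pictures are saved under pics/ and viewed, at most 10 in all, crops included, and the job is handed in when it is done.

Besides the shell and the picture viewer there is one more tool, called after "Call:" in YAML: its name, and indented under it one key for each argument. send_rows: Moves the arm, as the interface text tells. Its arguments: {"type":"object","properties":{"increments":{"type":"array"},"jaw":{"type":"number"}},"required":["increments"]}

```bash
mkdir -p pics; python3 - <<'E'
from plant import ctrl
import cv2,numpy as np
print(ctrl.get_obs()); print(ctrl.grasp_offset)
for n in ("scene","side"):
    im=ctrl.snapshot(n); cv2.imwrite(f"pics/{n}0.png",im[:,:,::-1]); print(ctrl.calibration(n))
    for t in ("lock_pin","pin_rest","drive_head","head_pad","spindle_unit","guard"):
        print(n,t,[(round(d["conf"],2),np.round(d["bbox"]).tolist()) for d in ctrl.trace(t,n)])
    for t in ("lock_pin","pin_collar","drive_head","fork_hole","tongue_top"):
        print(n,t,[(round(d["conf"],2),np.round(d["pixel"],1).tolist()) for d in ctrl.spot_point(t,n)])
print(ctrl.get_obs()["clock"])
E
```

```text
{'clock': 0.0, 'joint_pos': array([ 9.34546764e+01,  2.05931394e+01,  6.33044228e-01, -2.16976066e-02,
       -7.01367530e+01, -1.65068235e+01]), 'qvel': array([-0.00181725, -0.04630641,  0.07786752, -0.09479574,  0.01059419,
       -0.0502342 ]), 'tau': array([ 5.16867863e-05, -5.82704008e+01,  2.93071014e+01,  6.99741930e+00,
        7.19486197e-03, -1.48699041e-04]), 'tool_pos': array([0.15234827, 0.65706291, 0.22559296]), 'orientation': array([ 1.79901348e+02, -7.96405437e-03, -1.30595298e+01]), 'force': array([ 0.21337212,  0.38323106, -0.42693879]), 'moment': array([-0.01510182,  0.04222695,  0.01093677]), 'gripper_force': 0.0, 'opening': 0.08781187605817606}
0.0188
{'mtx': array([[535.79595887,   0.        , 319.06908723],
       [  0.        , 535.79595887, 231.78096111],
       [  0.        ,   0.        ,   1.        ]]), 'eye': array([ 1.0154039 , -0.63564649,  0.92028411]), 'attitude': array([43.43370447,  0.95550985, 37.45515852])}
scene lock_pin [(0.76, [398.0, 117.0, 414.0, 153.0]), (0.7, [130.0, 326.0, 171.0, 382.0]), (0.45, [354.0, 125.0, 366.0, 149.0]), (0.26, [171.
[... 1107 characters left out ...]
299.0])]
side pin_rest [(0.91, [289.0, 367.0, 324.0, 412.0])]
side drive_head [(0.65, [233.0, 290.0, 262.0, 326.0]), (0.32, [194.0, 399.0, 243.0, 446.0])]
side head_pad [(0.98, [223.0, 304.0, 277.0, 344.0])]
side spindle_unit [(0.75, [271.0, 168.0, 382.0, 218.0])]
side guard [(0.94, [222.0, 220.0, 374.0, 298.0]), (0.23, [297.0, 368.0, 313.0, 389.0])]
side lock_pin [(0.84, [433.5, 281.4]), (0.64, [418.0, 345.3]), (0.5, [396.7, 308.6])]
side pin_collar [(0.76, [399.8, 350.8]), (0.57, [385.5, 304.5]), (0.28, [267.9, 296.7])]
side drive_head [(0.83, [316.2, 248.6]), (0.64, [262.8, 379.9])]
side fork_hole [(0.79, [181.1, 361.6])]
side tongue_top [(0.62, [168.9, 326.6]), (0.3, [318.6, 247.6])]
1.2
```

View pics/scene0.png

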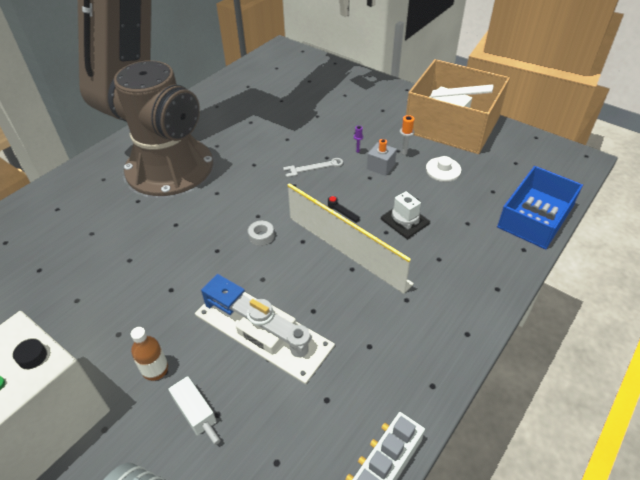

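View pics/side0.png

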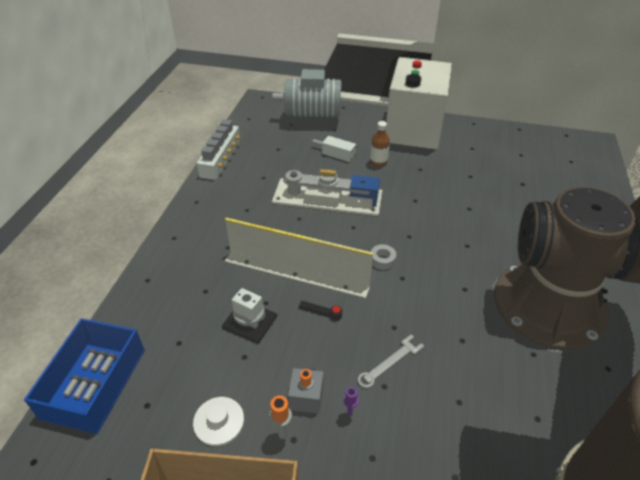

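The scene picture shows the small orange pin in the grey block at about (381,155). A larger orange look-alike stands at (406,128) and a purple one at (358,138). The head is at (405,210), the fork at (222,292) and the tongue at (260,306). The side picture agrees, with the block at (306,388), head at (247,308), fork at (365,187) and tongue at (327,172). Next I'll triangulate.

```bash
cat > h.py <<'E'
import numpy as np, cv2
from scipy.spatial.transform import Rotation as R
from plant import ctrl
def cam(n):
    c=ctrl.calibration(n); return c["mtx"],np.array(c["eye"]),R.from_euler("xyz",c["attitude"],degrees=True).as_matrix()
def ray(c,rc):
    K,e,A=c; d=np.linalg.solve(K,[rc[1],rc[0],1]); d=A@(d*[1,-1,-1]); return e,d/np.linalg.norm(d)
def proj(c,p):
    K,e,A=c; q=(A.T@(np.asarray(p)-e))*[1,-1,-1]; q=K@q; return (q[1]/q[2],q[0]/q[2])
def tri(obs):  # [(cam,(row,col))]
    M=np.zeros((3,3));b=np.zeros(3);L=[ray(*o) for o in obs]
    for e,d in L: P=np.eye(3)-np.outer(d,d);M+=P;b+=P@e
    x=np.linalg.solve(M,b); return x,[round(1e3*np.linalg.norm(np.cross(x-e,d)),1) for e,d in L]
def atz(c,rc,z):
    e,d=ray(c,rc); return e+d*(z-e[2])/d[2]
def top(f,t,n): return [(round(d["conf"],2),np.round(d["pixel"],1).tolist()) for d in ctrl.spot_point(t,n)]
E
python3 - <<'E'
from h import *
S,D=cam("scene"),cam("side")
for n,a,b,z in [("knobtop",(141,383),(373,306),.084),("head",(217.4,404.5),(316.2,248.6),.012),("fork",(294.7,221),(181.1,361.6),.067),("tongue",(304.7,257.2),(168.9,326.6),.089),
 ("guardL",(187,288),(251,370),.11),("guardR",(261,407),(220,226),.11),("whitecap",(333,139),(125,381),.13),("white_fl",(165,444),(415,218),.03),("bigpin",(117,408),(400,279),.1),("purple",(127,359),(391,351),.06)]:
    x,r=tri([(S,a),(D,b)]); print(n,x.round(3),r,atz(S,a,z).round(3),atz(D,b,z).round(3))
print(proj(S,(.152,.657,.226)),proj(D,(.152,.657,.226)),cam("wrist")[1:])
E
```

```text
knobtop [0.459 0.336 0.083] [np.float64(0.1), np.float64(0.1)] [0.46  0.335 0.084] [0.459 0.337 0.084]
head [0.618 0.195 0.015] [np.float64(1.7), np.float64(1.7)] [0.615 0.197 0.012] [0.621 0.193 0.012]
fork [ 0.46  -0.251  0.061] [np.float64(3.2), np.float64(3.2)] [ 0.461 -0.255  0.067] [ 0.462 -0.24   0.067]
tongue [ 0.551 -0.241  0.091] [np.float64(2.6), np.float64(2.6)] [ 0.547 -0.24   0.089] [ 0.554 -0.241  0.089]
guardL [0.395 0.037 0.106] [np.float64(1.3), np.float64(1.3)] [0.397 0.034 0.11 ] [0.396 0.042 0.11 ]
guardR [0.725 0.013 0.102] [np.float64(2.3), np.float64(2.3)] [0.726 0.006 0.11 ] [0.723 0.021 0.11 ]
whitecap [ 0.443 -0.425  0.123] [np.float64(1.9), np.float64(1.9)] [ 0.446 -0.428  0.13 ] [ 0.443 -0.412  0.13 ]
white_fl [0.601 0.417 0.019] [np.float64(0.0), np.float64(0.0)] [0.606 0.405 0.03 ] [0.597 0.422 0.03 ]
bigpin [0.482 0.416 0.121] [np.float64(0.8), np.float64(0.8)] [0.467 0.442 0.1  ] [0.487 0.406 0.1  ]
purple [0.375 0.351 0.082] [np.float64(0.5), np.float64(0.5)] [0.358 0.377 0.06 ] [0.377 0.339 0.06 ]
(np.float64(9.749940825890155), np.float64(357.4022679676158)) (np.float64(623.8814358634143), np.float64(511.2019066095028)) (array([0.22676377, 0.63912517, 0.38390772]), array([[-2.26675606e-01,  9.35543554e-01,  2.70880839e-01],
       [-9.73970277e-01, -2.17807879e-01, -6.27823842e-02],
       [ 2.64326225e-04, -2.78061121e-01,  9.60563347e-01]]))
```

Call:
send_rows:
  increments:
    - [[1,-1,0,-0.6],[1,-1,0,-0.6],[1,-1,0,-0.6],[1,-1,0,-0.6],[1,-1,0,-0.6],[1,-1,0,-0.6]]
  jaw: 0.5

```text
clock: 1.95
tool_pos: [0.354, 0.4558, 0.227]
orientation: [-180.0, 0.0, -64.9]
force: [0.5, 0.9, -0.2]
opening: 0.0444
gripper_force: 0.0
```

Call:
send_rows:
  increments:
    - [[0.25,-0.3,0,-0.4],[0.5,-0.6,0,-0.4],[0.5,-0.6,0,-0.4],[0.5,-0.6,0,-0.4],[0.5,-0.6,0,-0.4]]

```text
clock: 2.58
tool_pos: [0.4522, 0.3382, 0.2266]
orientation: [180.0, 0.0, -98.9]
force: [0.3, -0.4, -0.5]
opening: 0.0439
gripper_force: 0.0
```

```bash
python3 - <<'E'
from h import *
o=ctrl.get_obs(); print(o["clock"],o["tool_pos"],o["orientation"],o["joint_pos"].round(0),o["opening"])
W=cam("wrist"); im=ctrl.snapshot("wrist"); cv2.imwrite("pics/w1.png",im[:,:,::-1])
np.savez("w1.npz",K=W[0],e=W[1],A=W[2])
for t in ("lock_pin","pin_collar","pin_rest"):
    print(t,top(0,t,"wrist"))
print([(d["conf"],d["bbox"]) for d in ctrl.trace("lock_pin","wrist")])
print(proj(W,(.459,.336,.084)),W[1])
E
```

```text
2.575 [0.45218396 0.33822701 0.22658053] [ 1.79998761e+02  1.83124946e-02 -9.88636002e+01] [ 57.  10. -13.  -0. -66. -66.] 0.043859371432694985
lock_pin [(0.9, [208.6, 310.8]), (0.88, [209.2, 384.9]), (0.57, [276.7, 303.3])]
pin_collar [(0.77, [220.4, 400.2]), (0.75, [217.0, 313.7]), (0.6, [306.4, 298.9]), (0.52, [7.7, 255.7])]
pin_rest [(0.56, [207.9, 310.1])]
[(0.84, [279.0, 274.2, 320.5, 316.9]), (0.76, [299.2, 205.8, 324.9, 236.7]), (0.62, [385.2, 208.8, 417.7, 236.8])]
(np.float64(227.79185271852896), np.float64(309.987439578488)) [0.44160451 0.26238626 0.38389012]
```

View pics/w1.png

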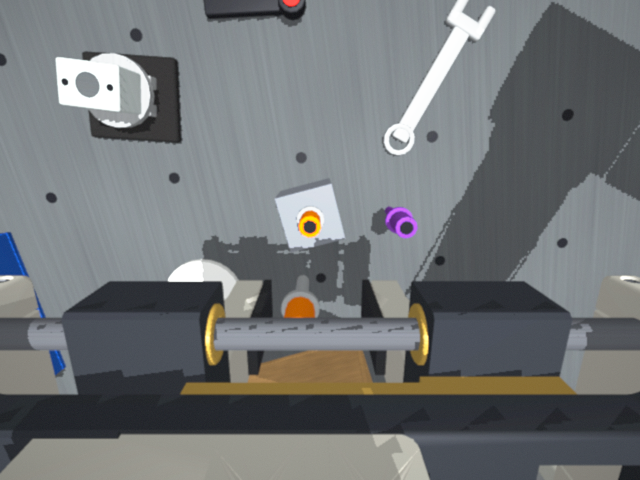

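The wrist picture shows the small pin's knob top at (309,226) in the grey block. The purple pin is at (404,226), the big orange one at (300,305) and the head top at (87,82).

```bash
python3 - <<'E'
from h import *
w=np.load("w1.npz");W=(w["K"],w["e"],w["A"])
S,D=cam("scene"),cam("side")
print(tri([(S,(141,383)),(D,(373,306)),(W,(226,309.5))]),atz(W,(226,309.5),.084))
import cv2
im=cv2.imread("pics/w1.png")[195:250,280:340]; h=cv2.cvtColor(im,cv2.COLOR_BGR2HSV)
m=cv2.inRange(h,(3,120,100),(30,255,255)); ys,xs=np.nonzero(m); print(xs.min()+280,xs.max()+280,ys.min()+195,ys.max()+195)
# head top corners/centre candidate
print("head top c",atz(W,(82,87),.076),tri([(S,(201,407)),(D,(300,247)),(W,(82,87))]))
E
```

```text
(array([0.45911659, 0.33564707, 0.08249229]), [np.float64(0.7), np.float64(0.6), np.float64(0.9)]) [0.45916427 0.33432579 0.084     ]
298 320 211 236
head top c [0.61849518 0.18983197 0.076     ] (array([0.61921952, 0.19175218, 0.07036773]), [np.float64(1.1), np.float64(3.5), np.float64(3.7)])
```

Call:
send_rows:
  increments:
    - [[0.034,-0.016,-0.2,0],[0.034,-0.016,-0.45,0],[0.034,-0.016,-0.65,0],[0.034,-0.016,-0.77,0],[0.034,-0.016,-0.83,0],[0.034,-0.016,-0.83,0]]

```text
clock: 3.58
tool_pos: [0.459, 0.3344, 0.0602]
orientation: [180.0, -0.1, -99.0]
force: [0.5, -0.4, -0.2]
opening: 0.0438
gripper_force: 0.0
```

Call:
send_rows:
  increments:
    - [[0,0,0,0],[0,0,0,0],[0,0,0,0],[0,0,0,0]]
  jaw: 0

```text
clock: 4.08
tool_pos: [0.4594, 0.3347, 0.0613]
orientation: [-180.0, 0.1, -99.0]
force: [-3.0, 0.2, 5.8]
opening: 0.0193
gripper_force: 30.0
```

Call:
send_rows:
  increments:
    - [[0,0,0.15,0],[0,0,0.4,0],[0,0,0.65,0],[0,0,0.8,0],[0,-0.25,0.8,0],[0,-0.5,0.8,0],[0,-0.75,0.8,0],[0,-1,0.8,0],[0,-1,0.8,0]]

```text
clock: 5.2
tool_pos: [0.4586, 0.1316, 0.2207]
orientation: [180.0, 0.0, -99.2]
force: [-0.1, 0.8, -0.4]
opening: 0.0192
gripper_force: 30.0
```

Call:
send_rows:
  increments:
    - [[0,-0.25,0,0],[0,-0.5,0,0],[0,-0.75,0,0],[0,-1,0,0],[0,-1,0,0]]

```text
clock: 5.82
tool_pos: [0.459, -0.0679, 0.2204]
orientation: [180.0, -0.0, -99.2]
force: [0.0, 0.8, -0.8]
opening: 0.0194
gripper_force: 30.0
```

Call:
send_rows:
  increments:
    - [[0,-0.25,0,0],[0,-0.5,0,0],[0,-0.6,-0.1,0],[0,-0.6,-0.1,0],[0,-0.6,-0.1,0]]

```text
clock: 6.45
tool_pos: [0.4598, -0.1849, 0.2008]
orientation: [-180.0, -0.0, -99.0]
force: [-0.5, 0.0, -1.5]
opening: 0.0194
gripper_force: 30.0
```

```bash
python3 - <<'E'
from h import *
o=ctrl.get_obs(); print(o["clock"],o["tool_pos"],o["orientation"],o["joint_pos"].round(0),o["opening"],o["gripper_force"])
W=cam("wrist"); im=ctrl.snapshot("wrist"); cv2.imwrite("pics/w2.png",im[:,:,::-1])
np.savez("w2.npz",K=W[0],e=W[1],A=W[2])
for t in ("lock_pin","pin_collar","fork_hole","tongue_top"):
    print(t,top(0,t,"wrist"))
t=o["tool_pos"]
print("tcp",proj(W,t),"tip",proj(W,t+[0,0,-.058]))
E
```

```text
6.45 [ 0.45975284 -0.18491354  0.20083313] [-1.79990753e+02 -3.12356561e-03 -9.89634425e+01] [  1.   5. -24.   0. -62. -10.] 0.01941295955032364 29.999924898147583
lock_pin [(0.74, [259.1, 316.6])]
pin_collar [(0.89, [294.4, 317.5])]
fork_hole [(0.87, [161.0, 309.9])]
tongue_top [(0.95, [190.6, 190.0])]
tcp (np.float64(300.5985967669531), np.float64(319.1238507520405)) tip (np.float64(261.13915630740934), np.float64(318.5078728991531))
```

View pics/w2.png

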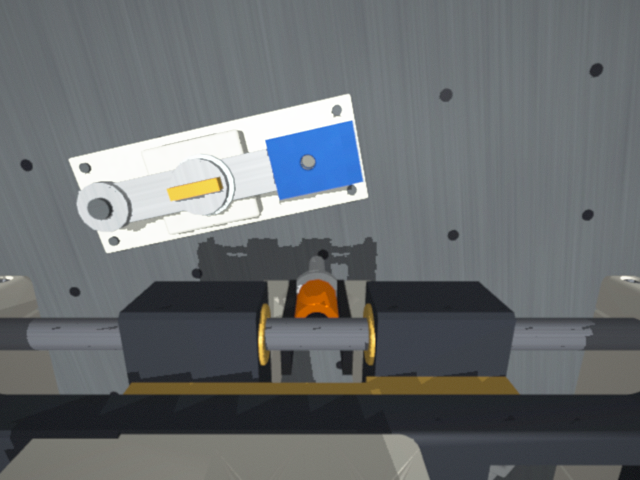

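The wrist picture shows the pin held with its tip near (317,260). The fork hole is at (308,161) and the tongue centre at (194,189).

```bash
python3 - <<'E'
from h import *
w=np.load("w2.npz");W=(w["K"],w["e"],w["A"]); S,D=cam("scene"),cam("side")
im=cv2.imread("pics/w2.png")
t=np.array([.45975,-.18491,.20083])
# hole ellipse: dark/grey area inside blue
c=im[145:180,290:326].astype(int); sat=c.max(2)-c.min(2); m=(sat<90); n,l,s,cc=cv2.connectedComponentsWithStats(m.astype(np.uint8)); print(s.tolist(),cc+[290,145])
h=cv2.cvtColor(im,cv2.COLOR_BGR2HSV); m=cv2.inRange(h,(18,150,120),(32,255,255)); m[:, :150]=0;m[:,240:]=0;m[:165]=0;m[215:]=0
p=cv2.findNonZero(m); rect=cv2.minAreaRect(p); print(rect)
b=cv2.boxPoints(rect)
B=np.array([atz(W,(v,u),.089) for u,v in b]); print(B.round(4),B.mean(0)); 
for i in range(4):
    d=B[(i+1)%4]-B[i]; print(np.linalg.norm(d),np.degrees(np.arctan2(d[1],d[0])))
for px in ((161,308),(161,309.9)): print("fork",atz(W,px,.067))
print("tongue net",atz(W,(190.6,190),.089))
print("tip",atz(W,(259.1,316.6),t[2]-.058)-t,"collar",atz(W,(294.4,317.5),t[2]-.008)-t, W[0][0,0])
print("tri fork",tri([(S,(294.7,221)),(D,(181.1,361.6)),(W,(161,308))]))
cv2.imwrite("pics/w2c.png",cv2.resize(im[130:330,250:370],None,fx=3,fy=3,interpolation=cv2.INTER_CUBIC))
E
```

```text
[[0, 0, 36, 35, 1078], [10, 10, 16, 15, 182]] [[307.52875696 162.03061224]
 [307.32967033 161.81868132]]
((194.58233642578125, 188.87059020996094), (12.365036964416504, 52.82257080078125), 77.47119140625)
[[ 0.5679 -0.2425  0.089 ]
 [ 0.5267 -0.2448  0.089 ]
 [ 0.5268 -0.2355  0.089 ]
 [ 0.5684 -0.2331  0.089 ]] [ 0.547479  -0.2389635  0.089    ]
0.04123178016647776 -176.81165596596045
0.009276914710488329 89.36639381065332
0.041636542931898425 3.306858290258791
0.009398253285694836 -93.06091212217655
fork [ 0.45861057 -0.24478847  0.067     ]
fork [ 0.45708479 -0.24454658  0.067     ]
tongue net [ 0.5512019  -0.23825103  0.089     ]
tip [ 0.00101179 -0.00158574 -0.058     ] collar [ 0.00083472  0.00026135 -0.008     ] 349.8571492138245
tri fork (array([ 0.4595089 , -0.24814246,  0.06108144]), [np.float64(4.8), np.float64(3.2), np.float64(3.7)])
```

View pics/w2c.png

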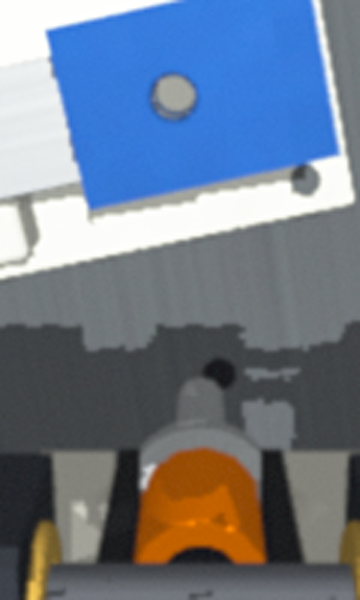

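The hole mouth shows clearly at (307.5,162) and the pin tip at (317,257). I'll move to about 20 mm above the hole and measure the relative offset.

Call:
send_rows:
  increments:
    - [[-0.005,-0.15,0,0],[-0.005,-0.3,-0.1,0],[-0.005,-0.3,-0.28,0],[-0.005,-0.3,-0.28,0],[-0.005,-0.3,-0.28,0]]

```text
clock: 7.32
tool_pos: [0.459, -0.2456, 0.1458]
orientation: [-179.9, -0.0, -98.9]
force: [-0.5, -0.5, -0.9]
opening: 0.0193
gripper_force: 30.0
```

```bash
python3 - <<'E'
from h import *
o=ctrl.get_obs(); print(o["clock"],o["tool_pos"],o["orientation"],o["opening"],o["gripper_force"])
W=cam("wrist"); im=ctrl.snapshot("wrist"); cv2.imwrite("pics/w3.png",im[:,:,::-1])
np.savez("w3.npz",K=W[0],e=W[1],A=W[2],t=o["tool_pos"])
for t in ("lock_pin","fork_hole"): print(t,top(0,t,"wrist"))
t=o["tool_pos"]
print("axis tip",proj(W,t+[0,0,-.058]),"fork",proj(W,(.459,-.2452,.067)))
cv2.imwrite("pics/w3c.png",cv2.resize(im[200:340,240:400,::-1],None,fx=4,fy=4,interpolation=cv2.INTER_CUBIC))
E
```

```text
7.325 [ 0.45904405 -0.24558743  0.14584241] [-1.79934776e+02 -2.94080134e-02 -9.89396670e+01] 0.019318836376082987 29.999968707561493
lock_pin [(0.92, [257.1, 317.3])]
fork_hole [(0.9, [251.3, 318.7])]
axis tip (np.float64(261.1598725537575), np.float64(318.6363980091167)) fork (np.float64(251.8238926897535), np.float64(318.6483255327584))
```

View pics/w3c.png

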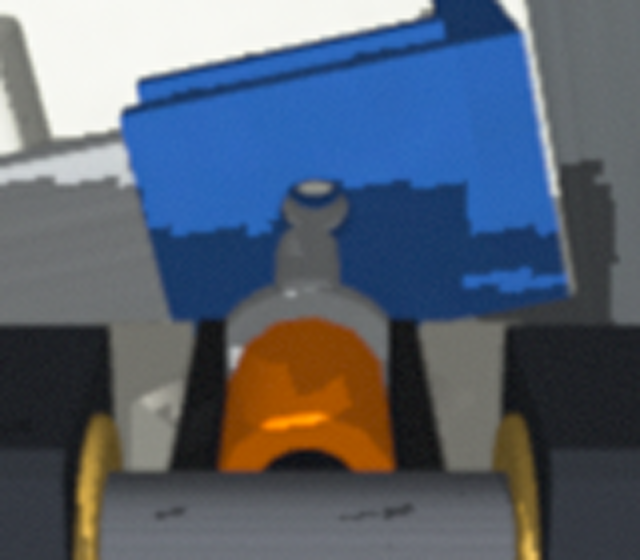

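The hole centre is at pixel (319,252.5) and the tip axis at (317.1,262), so the tip is about 1.2 mm too far in +x. I'll correct that and enter slowly.

Call:
send_rows:
  increments:
    - [[-0.006,0.0015,0,0],[-0.006,0.0015,-0.04,0],[-0.006,0.0015,-0.08,0],[-0.006,0.0015,-0.11,0],[-0.006,0.0015,-0.13,0],[-0.006,0.0015,-0.15,0],[-0.006,0.0015,-0.15,0]]

```text
clock: 8.35
tool_pos: [0.4571, -0.2452, 0.1142]
orientation: [180.0, 0.0, -99.0]
force: [1.1, 1.6, -2.0]
opening: 0.019
gripper_force: 30.0
```

Call:
send_rows:
  increments:
    - [[0,0,-0.04,0],[0,0,-0.08,0],[0,0,-0.11,0],[0,0,-0.14,0],[0,0,-0.17,0],[0,0,-0.17,0]]

```text
clock: 9.1
tool_pos: [0.4571, -0.2452, 0.0799]
orientation: [180.0, 0.0, -99.0]
force: [3.0, 3.0, -3.5]
opening: 0.0195
gripper_force: 30.0
```

Call:
send_rows:
  increments:
    - [[0,0,-0.015,0],[0,0,-0.02,0],[0,0,-0.025,0],[0,0,-0.025,0]]

```text
clock: 9.6
tool_pos: [0.4574, -0.2453, 0.0763]
orientation: [-180.0, -0.0, -99.0]
force: [1.2, 6.2, 6.6]
opening: 0.0191
gripper_force: 30.0
```

Call:
send_rows:
  increments:
    - [[0,0,-0.008,0],[0,0,-0.008,0]]

```text
clock: 9.85
tool_pos: [0.4575, -0.2453, 0.0762]
orientation: [-179.9, -0.0, -98.9]
force: [-4.6, 10.1, 23.3]
opening: 0.0192
gripper_force: 30.0
```

Call:
send_rows:
  increments:
    - [[0,0,0.01,0],[0,0,0.01,0],[0,0,0.01,0]]
  jaw: 0.42

```text
clock: 10.22
tool_pos: [0.4564, -0.2456, 0.0756]
orientation: [179.9, -0.0, -99.0]
force: [-0.4, 0.2, -0.4]
opening: 0.0364
gripper_force: 0.0
```

Call:
send_rows:
  increments:
    - [[0,0,0.1,0],[0,0,0.35,0],[0,0,0.65,0],[0,0.2,0.7,0],[0,0.3,0.7,0],[0,0.3,0.7,0]]

```text
clock: 10.98
tool_pos: [0.4568, -0.1846, 0.216]
orientation: [180.0, 0.0, -98.9]
force: [-0.2, -0.9, 0.1]
opening: 0.0365
gripper_force: 0.0
```

```bash
python3 - <<'E'
from h import *
o=ctrl.get_obs(); print(o["clock"],o["tool_pos"],o["orientation"],o["opening"],o["gripper_force"])
W=cam("wrist"); im=ctrl.snapshot("wrist"); cv2.imwrite("pics/w4.png",im[:,:,::-1])
np.savez("w4.npz",K=W[0],e=W[1],A=W[2],t=o["tool_pos"])
for t in ("lock_pin","pin_collar","tongue_top","fork_hole"): print(t,top(0,t,"wrist"))
for p in ((.459,-.2452,.067),(.459,-.2452,.099)): print("pred",proj(W,p))
E
```

```text
10.975 [ 0.45682586 -0.184599    0.21599819] [ 1.79999491e+02  1.97263516e-03 -9.89058455e+01] 0.03646339798333644 0.0
lock_pin [(0.58, [155.1, 308.0])]
pin_collar [(0.67, [161.8, 307.7])]
tongue_top [(0.94, [188.4, 193.8])]
fork_hole [(0.77, [159.4, 304.1])]
pred (np.float64(159.64239323873147), np.float64(304.4861584959781))
pred (np.float64(162.01208976411831), np.float64(303.10545612607194))
```

View pics/w4.png

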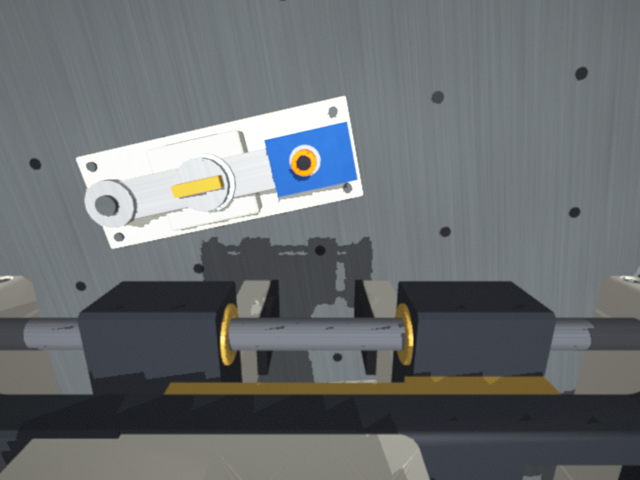

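The pin is seated, with the knob at (304,162) concentric with the collar, and the tongue is at (197,187). I'll cross back over the guard to look at the head.

Call:
send_rows:
  increments:
    - [[0.2,0.25,0.1,0],[0.4,0.5,0.1,0],[0.6,0.75,0.1,0],[0.8,1,0.1,0],[0.8,1,0.1,0]]

```text
clock: 11.85
tool_pos: [0.6189, 0.0169, 0.2342]
orientation: [179.9, -0.1, -98.9]
force: [-0.6, -0.1, 0.3]
opening: 0.037
gripper_force: 0.0
```

Call:
send_rows:
  increments:
    - [[0,0.3,0,0],[0,0.6,0,0],[0,0.9,0,0],[0,1,0,0],[0,1,0,0],[0,1,0,0]]
  jaw: 1

```text
clock: 12.6
tool_pos: [0.6171, 0.2132, 0.2358]
orientation: [180.0, -0.0, -99.1]
force: [-0.0, -0.8, 0.3]
opening: 0.0866
gripper_force: 0.0
```

```bash
python3 - <<'E'
from h import *
w=np.load("w4.npz");W=(w["K"],w["e"],w["A"])
im=cv2.imread("pics/w4.png");h=cv2.cvtColor(im,cv2.COLOR_BGR2HSV); m=cv2.inRange(h,(18,150,120),(32,255,255)); m[:, :150]=0;m[:,240:]=0;m[:165]=0;m[215:]=0
r=cv2.minAreaRect(cv2.findNonZero(m)); B=np.array([atz(W,(v,u),.089) for u,v in cv2.boxPoints(r)]); c=B.mean(0)
e=max(((B[(i+1)%4]-B[i]) for i in range(4)),key=np.linalg.norm); print("tongue",r,c,np.degrees(np.arctan2(e[1],e[0])))
k=atz(W,(162,304),.099); print("knob",k,c-k, np.degrees(np.arctan2(*(c-k)[1::-1])))
hp=atz(W,(205,107),.08);print("post",hp)
o=ctrl.get_obs(); print(o["clock"],o["tool_pos"],o["orientation"],o["joint_pos"].round())
W=cam("wrist"); im=ctrl.snapshot("wrist"); cv2.imwrite("pics/w5.png",im[:,:,::-1])
np.savez("w5.npz",K=W[0],e=W[1],A=W[2],t=o["tool_pos"])
print(top(0,"drive_head","wrist"),[d["bbox"] for d in ctrl.trace("head_pad","wrist")])
E
```

```text
tongue ((197.188232421875, 186.3470458984375), (11.605778694152832, 49.89399719238281), 77.47119140625) [ 0.54751052 -0.23896686  0.089     ] 3.340994253579711
knob [ 0.45832107 -0.24510222  0.099     ] [ 0.08918945  0.00613536 -0.01      ] 3.9351872666186236
post [ 0.63015251 -0.23487677  0.08      ]
12.6 [0.617076   0.21318856 0.23583786] [ 1.79978441e+02 -2.86475269e-02 -9.90571429e+01] [ 36.  18.  -2.   0. -70. -45.]
[(0.55, [192.6, 312.2])] [[272.5, 157.7, 361.4, 234.7]]
```

View pics/w5.png

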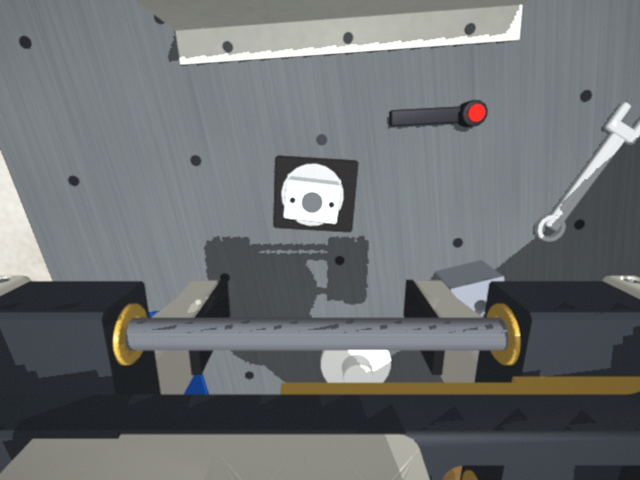

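The wrist picture shows the head top with its bore at (312,203) and two small holes at (292,200) and (332,205). The pad is around (316,193).

```bash
python3 - <<'E'
from h import *
def L(n): w=np.load(n);return (w["K"],w["e"],w["A"])
def blobs(im,x0,y0,x1,y1,th):
    g=cv2.cvtColor(im,cv2.COLOR_BGR2GRAY)[y0:y1,x0:x1]; n,l,s,c=cv2.connectedComponentsWithStats((g<th).astype(np.uint8))
    return [(s[i].tolist(),(c[i]+[x0,y0]).round(2)) for i in range(1,n) if 2<s[i][4]<700]
i5=cv2.imread("pics/w5.png");i1=cv2.imread("pics/w1.png")
for th in (150,190): print(blobs(i5,286,186,338,219,th))
for th in (150,190): print(blobs(i1,60,62,118,106,th))
W5,W1=L("w5.npz"),L("w1.npz"); S,D=cam("scene"),cam("side")
print(tri([(W5,(203,312)),(W1,(84,87))]), tri([(W5,(203,312)),(W1,(84,87)),(S,(202,407)),(D,(298,246))]))
im=cv2.imread("pics/w5.png")[150:240,260:370]; cv2.imwrite("pics/w5c.png",cv2.resize(im,None,fx=7,fy=6.5,interpolation=cv2.INTER_CUBIC))
E
```

```text
[([17, 7, 18, 19, 279], array([311.48, 201.97])), ([4, 12, 5, 5, 19], array([292.  , 199.79])), ([43, 16, 5, 5, 17], array([331.  , 204.35]))]
[([16, 7, 20, 19, 312], array([311.51, 201.99])), ([4, 12, 5, 5, 22], array([292.09, 199.91])), ([43, 16, 5, 6, 22], array([331.  , 204.14])), ([51, 30, 1, 3, 3], array([337., 217.]))]
[([16, 10, 23, 25, 417], array([86.87, 84.02])), ([2, 17, 6, 6, 29], array([64.41, 81.41])), ([47, 22, 6, 7, 30], array([109.47,  87.13])), ([0, 43, 3, 1, 3], array([ 61., 105.]))]
[([16, 10, 23, 25, 456], array([86.95, 84.02])), ([2, 16, 6, 7, 36], array([64.44, 81.31])), ([47, 22, 6, 7, 34], array([109.5,  87. ])), ([0, 42, 9, 2, 11], array([ 63.36, 104.82]))]
(array([0.61886127, 0.19179217, 0.07678298]), [np.float64(0.5), np.float64(0.5)]) (array([0.620402  , 0.19135194, 0.07096855]), [np.float64(2.1), np.float64(1.7), np.float64(1.8), np.float64(1.1)])
```

View pics/w5c.png

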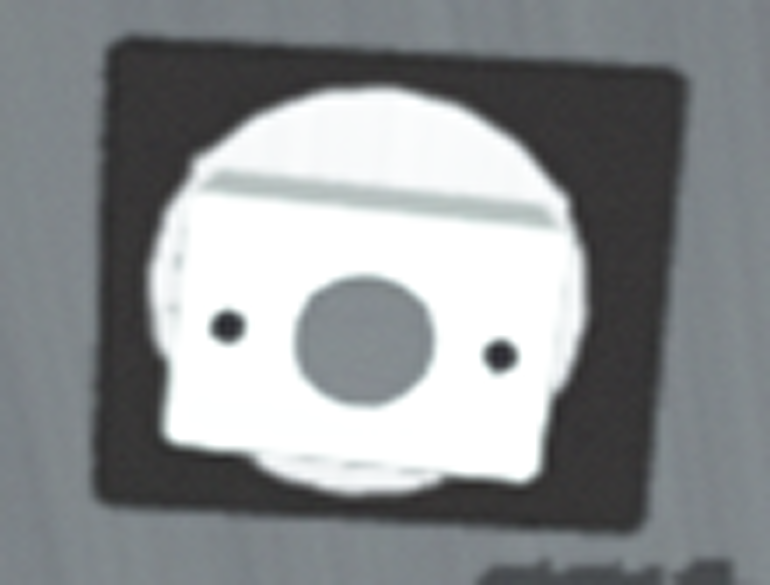

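```bash
python3 - <<'E'
from h import *
w=np.load("w5.npz");W=(w["K"],w["e"],w["A"])
a,b,c=[atz(W,p,.076) for p in ((199.85,292.05),(204.25,331),(202,311.5))]
d=a-b; print(a,b,c,np.linalg.norm(d),np.degrees(np.arctan2(d[1],d[0])))
E
```

```text
[0.63668923 0.1865537  0.076     ] [0.60216403 0.19620004 0.076     ] [0.61947196 0.19131927 0.076     ] 0.035847473260932426 -15.610354628963915
```

Call:
send_rows:
  increments:
    - [[0.006,-0.11,0,0.97],[0.006,-0.11,0,0.97],[0.006,-0.11,0,0.97],[0.006,-0.11,0,0.97],[0.006,-0.11,0,0.97],[0.006,-0.11,0,0.97],[0.006,-0.11,0,0.97],[0.006,-0.11,0,0.97],[0.006,-0.11,-0.2,0.97],[0.006,-0.11,-0.2,0.97]]

```text
clock: 14.0
tool_pos: [0.6165, 0.1909, 0.1933]
orientation: [179.8, 0.2, -15.7]
force: [-0.1, -0.9, 0.2]
opening: 0.0878
gripper_force: 0.0
```

```bash
python3 - <<'E'
from h import *
def blobs(im,x0,y0,x1,y1,th):
    g=cv2.cvtColor(im,cv2.COLOR_RGB2GRAY)[y0:y1,x0:x1]; n,l,s,c=cv2.connectedComponentsWithStats((g<th).astype(np.uint8))
    return [(s[i].tolist(),(c[i]+[x0,y0]).round(2)) for i in range(1,n) if 8<s[i][4]<1500]
o=ctrl.get_obs(); print(o["clock"],o["tool_pos"],o["orientation"])
W=cam("wrist"); im=ctrl.snapshot("wrist"); cv2.imwrite("pics/w6.png",im[:,:,::-1])
r,c=proj(W,(.6185,.1915,.076)); print(r,c)
for p in ((0,0),(.0173,-.0048),(-.0173,.0048)): print(proj(W,(.6185+p[0],.1915+p[1],.076)))
r,c=int(r),int(c)
B=blobs(im,c-25,r-40,c+25,r+40,170)
for s,p in B: print(s,p,atz(W,p[::-1],.076))
E
```

```text
14.0 [0.61651907 0.19087673 0.19332467] [179.78586813   0.24153524 -15.72686406]
234.31171268364102 313.0647910631133
(np.float64(234.31171268364102), np.float64(313.0647910631133))
(np.float64(212.63747955688785), np.float64(312.9003355514689))
(np.float64(255.22770262379288), np.float64(313.2234933252437))
[0, 0, 50, 80, 1396] [312.89 237.37] [0.61605237 0.19234663 0.076     ]
[22, 14, 7, 8, 43] [313.21 211.44] [0.63666852 0.18619508 0.076     ]
[14, 27, 24, 25, 456] [313.39 233.42] [0.61915049 0.19103957 0.076     ]
[22, 57, 7, 7, 42] [313.19 253.86] [0.60235527 0.19599929 0.076     ]
```

Call:
send_rows:
  increments:
    - [[0.007,0.003,-0.2,0],[0.007,0.003,-0.45,0],[0.007,0.003,-0.65,0],[0.007,0.003,-0.76,0],[0.007,0.003,-0.76,0],[0.007,0.003,-0.76,0]]

```text
clock: 14.8
tool_pos: [0.6211, 0.1937, 0.046]
orientation: [-179.9, -0.1, -15.6]
force: [-0.0, 0.9, 0.7]
opening: 0.0874
gripper_force: 0.0
```

Call:
send_rows:
  increments:
    - [[0,0,0,0],[0,0,0,0],[0,0,0,0],[0,0,0,0],[0,0,0,0]]
  jaw: 0

```text
clock: 15.42
tool_pos: [0.6196, 0.1932, 0.044]
orientation: [180.0, 0.0, -15.6]
force: [0.3, -0.4, -0.7]
opening: 0.043
gripper_force: 0.0
```

Call:
send_rows:
  increments:
    - [[0,0,0,0],[0,0,0,0],[0,0,0,0],[0,0,0,0]]

```text
clock: 15.92
tool_pos: [0.6195, 0.193, 0.0439]
orientation: [180.0, 0.0, -15.6]
force: [-0.3, -1.2, 0.4]
opening: 0.0359
gripper_force: 30.0
```

Call:
send_rows:
  increments:
    - [[0,0,0.1,0],[0,0,0.3,0],[0,0,0.5,0],[0,0,0.7,0],[0,0,0.8,0],[-0.05,-0.1,0.8,0.05],[-0.1,-0.3,0.8,0.1],[-0.15,-0.5,0.8,0.15],[-0.2,-0.7,0.8,0.2],[-0.25,-0.85,0.8,0.221],[-0.3,-1,0.8,0.221],[-0.365,-1,0.8,0.221]]

```text
clock: 17.42
tool_pos: [0.5455, -0.0083, 0.203]
orientation: [-180.0, 0.1, 3.2]
force: [-0.1, 1.1, -4.9]
opening: 0.036
gripper_force: 30.0
```

Call:
send_rows:
  increments:
    - [[0,-0.2,0,0],[0,-0.4,0,0],[0,-0.6,0,0],[0,-0.8,0,0],[0,-0.9,0,0],[0,-0.9,0,0],[0,-0.9,0,0]]

```text
clock: 18.3
tool_pos: [0.5466, -0.1859, 0.2036]
orientation: [-180.0, 0.0, 3.4]
force: [0.4, 0.1, -5.2]
opening: 0.0357
gripper_force: 30.0
```

```bash
python3 - <<'E'
from h import *
o=ctrl.get_obs(); print(o["clock"],o["tool_pos"],o["orientation"],o["opening"],o["gripper_force"])
W=cam("wrist"); im=ctrl.snapshot("wrist"); cv2.imwrite("pics/w7.png",im[:,:,::-1])
np.savez("w7.npz",K=W[0],e=W[1],A=W[2],t=o["tool_pos"])
t=o["tool_pos"]
print(top(0,"tongue_top","wrist"),top(0,"drive_head","wrist"),proj(W,t+[0,0,-.032]),proj(W,t+[0,0,.032]))
r=proj(W,(.547,-.239,.089)); print(r)
h=cv2.cvtColor(im,cv2.COLOR_RGB2HSV); m=cv2.inRange(h,(15,130,100),(32,255,255)); n,l,s,c=cv2.connectedComponentsWithStats(m); print([(s[i].tolist(),c[i].round(1)) for i in range(1,n) if s[i][4]>30])
E
```

```text
18.3 [ 0.54659651 -0.18593597  0.20364956] [-1.79971178e+02  1.81554453e-02  3.37163618e+00] 0.03574804030868684 29.977809190750122
[(0.95, [237.9, 377.7]), (0.62, [189.7, 110.7])] [(0.63, [275.1, 312.6])] (np.float64(275.6601336675809), np.float64(313.77548492315606)) (np.float64(335.01700131993624), np.float64(312.6602450823507))
(np.float64(240.415857447028), np.float64(379.981269058349))
[([6, 0, 37, 318, 3440], array([ 22.5, 131.4])), ([372, 212, 15, 49, 616], array([378.7, 235.7])), ([223, 305, 13, 60, 356], array([227.2, 334.5])), ([397, 305, 14, 60, 380], array([405.4, 335.5])), ([546, 351, 37, 30, 510], array([564.2, 363.5])), ([163, 377, 393, 17, 4777], array([377.7, 386.5]))]
```

```bash
python3 - <<'E'
from h import *
w=np.load("w7.npz");W=(w["K"],w["e"],w["A"]); im=cv2.imread("pics/w7.png")
h=cv2.cvtColor(im,cv2.COLOR_BGR2HSV); m=cv2.inRange(h,(15,130,100),(32,255,255)); m[:, :365]=0;m[:,395:]=0;m[:205]=0;m[270:]=0
r=cv2.minAreaRect(cv2.findNonZero(m)); print(r); B=np.array([atz(W,(v,u),.089) for u,v in cv2.boxPoints(r)]); print(B.round(4),B.mean(0))
e=max(((B[(i+1)%4]-B[i]) for i in range(4)),key=np.linalg.norm); print(np.linalg.norm(e),np.degrees(np.arctan2(e[1],e[0])))
cv2.imwrite("pics/w7c.png",cv2.resize(im[150:390,240:440],None,fx=2.5,fy=2.5,interpolation=cv2.INTER_CUBIC))
E
```

```text
((378.56036376953125, 235.97415161132812), (12.860122680664062, 48.50439453125), 3.3664608001708984)
[[ 0.53   -0.2332  0.089 ]
 [ 0.5705 -0.2313  0.089 ]
 [ 0.5705 -0.2415  0.089 ]
 [ 0.53   -0.2438  0.089 ]] [ 0.55024126 -0.2374734   0.089     ]
0.040549346815790116 -176.7927583504004
```

View pics/w7c.png

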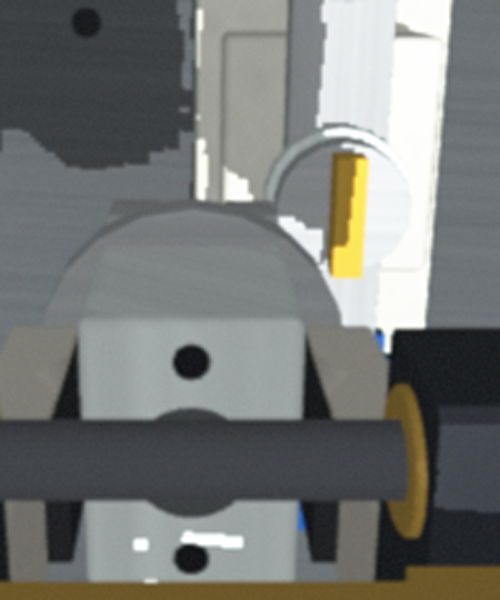

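The picture shows the head held level, with its top holes at (316,294.4) and (316.2,372.8), and the tongue at (378.6,236). I'll work out the relative shift.

```bash
python3 - <<'E'
from h import *
w=np.load("w7.npz");W=(w["K"],w["e"],w["A"]);t=w["t"]
for z in (t[2]+.032,):
    a,b=atz(W,(294.4,316),z),atz(W,(372.8,316.2),z); c=(a+b)/2; print(a,b,np.linalg.norm(a-b),np.degrees(np.arctan2(*(a-b)[1::-1])),c-t)
print("shift rel",np.array([.55024,-.23747])-c[:2], "abs", np.array([.5480,-.2374])-t[:2])
E
```

```text
[ 0.56456122 -0.18625109  0.23564956] [ 0.52882707 -0.18840109  0.23564956] 0.03579877260103755 3.4431403257636646 [ 9.76404288e-05 -1.39012237e-03  3.20000000e-02]
shift rel [ 0.00354585 -0.05014391] abs [ 0.00140349 -0.05146403]
```

Call:
send_rows:
  increments:
    - [[0.012,-0.15,0,0],[0.012,-0.255,0,0],[0.012,-0.255,-0.1,0],[0.012,-0.255,-0.2,0],[0.012,-0.255,-0.27,0],[0.012,-0.255,-0.31,0],[0.012,-0.255,-0.31,0],[0.012,-0.255,-0.31,0]]

```text
clock: 19.45
tool_pos: [0.5496, -0.2379, 0.1427]
orientation: [180.0, -0.1, 3.4]
force: [-0.0, -0.3, -4.6]
opening: 0.0359
gripper_force: 30.0
```

```bash
python3 - <<'E'
from h import *
o=ctrl.get_obs(); print(o["clock"],o["tool_pos"],o["orientation"],o["opening"],o["gripper_force"],o["force"])
S,D=cam("scene"),cam("side")
for n,C in (("scene",S),("side",D)):
    im=ctrl.snapshot(n); cv2.imwrite(f"pics/{n}1.png",im[:,:,::-1]); print(n,top(0,"drive_head",n),top(0,"tongue_top",n),top(0,"pin_collar",n))
    t=o["tool_pos"]; print(proj(C,t-[0,0,.032]),proj(C,(.548,-.2375,.089)),proj(C,(.458,-.244,.067)))
E
```

```text
19.45 [ 0.54955232 -0.23785853  0.14268831] [ 1.79977063e+02 -5.99913350e-02  3.37699754e+00] 0.03589113535536958 29.97774302959442 [-0.03416327 -0.25435693 -4.55884399]
scene [(0.93, [298.3, 255.7])] [(0.83, [305.2, 257.4]), (0.3, [172.2, 442.6])] [(0.7, [135.9, 357.9]), (0.61, [130.0, 408.5])]
(np.float64(297.5828463684948), np.float64(257.86257005945424)) (np.float64(303.8939516711545), np.float64(258.51759542862976)) (np.float64(290.42386956650523), np.float64(223.7977099581306))
side [(0.71, [161.5, 326.6]), (0.6, [260.8, 380.7]), (0.39, [172.3, 326.7])] [(0.88, [171.5, 325.7])] [(0.94, [414.5, 279.5]), (0.75, [396.6, 352.6]), (0.49, [179.9, 361.4])]
(np.float64(162.92841801095943), np.float64(327.93944397112153)) (np.float64(170.03151165970274), np.float64(328.40950210557224)) (np.float64(180.43266909754678), np.float64(363.28564457835574))
```

Call:
send_rows:
  increments:
    - [[0,0,-0.02,0],[0,0,-0.04,0],[0,0,-0.055,0],[0,0,-0.055,0],[0,0,-0.055,0],[0,0,-0.055,0]]

```text
clock: 20.6
tool_pos: [0.5492, -0.2378, 0.1311]
orientation: [180.0, -0.0, 3.4]
force: [-0.2, -0.6, -3.6]
opening: 0.036
gripper_force: 30.0
```

```bash
python3 - <<'E'
from h import *
o=ctrl.get_obs(); print(o["clock"],o["tool_pos"],o["orientation"],o["opening"],o["gripper_force"],o["force"])
W=cam("wrist"); im=ctrl.snapshot("wrist"); t=o["tool_pos"]; z=t[2]+.032
g=cv2.cvtColor(im,cv2.COLOR_RGB2GRAY)
for (r,c) in ((294,316),(373,316)):
    p=g[r-9:r+9,c-9:c+9]; ys,xs=np.nonzero(p<60); print(len(xs),r-9+ys.mean(),c-9+xs.mean())
S=cam("scene"); im=ctrl.snapshot("scene"); h=cv2.cvtColor(im,cv2.COLOR_RGB2HSV)
m=cv2.inRange(h,(3,150,120),(14,255,255)); n,l,s,c=cv2.connectedComponentsWithStats(m); print([(s[i].tolist(),c[i].round(1)) for i in range(1,n) if 10<s[i][4]<2000]); print(proj(S,(.458,-.244,.085)))
print(top(0,"drive_head","scene"),top(0,"tongue_top","scene"))
print([d["bbox"] for d in ctrl.trace("drive_head","scene")])
E
```

```text
20.6 [ 0.54917221 -0.2377738   0.13111812] [ 1.79996721e+02 -1.60925255e-02  3.36431964e+00] 0.03603653423003766 29.977877140045166 [-0.16096257 -0.59959633 -3.6201474 ]
139 294.3021582733813 315.9208633093525
113 373.08849557522126 316.0
[([405, 115, 7, 5, 23], array([408.1, 116.9])), ([403, 118, 12, 16, 120], array([407.5, 126.2])), ([134, 338, 24, 21, 325], array([146.1, 349.5]))]
(np.float64(284.87021268825464), np.float64(222.46599937291813))
[(0.95, [300.1, 258.2])] [(0.68, [306.8, 255.6])]
[[243.2, 278.0, 277.1, 315.3]]
```

```bash
python3 -c "
from plant import ctrl
print(ctrl.close_job())"
```

```text
the job is handed in; nothing more can be done
None
```

The pin is seated home in the fork and released. I handed the job in at about 21 s with the drive head held still, level and in line, roughly 10 mm above the tongue; centring came out within about 2 mm by my measurements, and the judge's verdict was not shown.

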